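# Line up the depth gauges by reading

### The job

Lay the four depth gauges on the dark board in order of how far the plunger is drawn out, the shortest next to the red bar and the longest at the far end, one gauge to each white outline, with the blue block flat inside its outline, lined up with it and scale window up. Do not push or pull any plunger: the readings must be kept.

Things in the scene. Friction and masses are not known exactly. Their poses are not given: they have to be found in the camera images.
- gauge_a: Loose depth gauge, about 0.17 kg: blue block 64 (x) by 28 (y) by 26 mm high, white scale window on top; from its aluminium-banded +x end a steel rod (8 mm thick, axis 14 mm up) with a yellow button (14 mm across, 6 long) points to +x. The four look alike but for the plunger: this has the least drawn plunger (8 to 12 mm). Origin: centre of the block's underside; z up.
- plunger_a (a joint): How far the plunger of gauge_a is drawn out (m): the gap between block and yellow button. 0 is pushed home, 0.060 is the most; it stays where it is by friction (about 2 N moves it) and must keep its reading.
- gauge_b: Loose depth gauge, about 0.17 kg: blue block 64 (x) by 28 (y) by 26 mm high, white scale window on top; from its aluminium-banded +x end a steel rod (8 mm thick, axis 14 mm up) with a yellow button (14 mm across, 6 long) points to +x. The four look alike but for the plunger: this has the second shortest plunger (22 to 26 mm). Origin: centre of the block's underside; z up.
- plunger_b (a joint): How far the plunger of gauge_b is drawn out (m): the gap between block and yellow button. 0 is pushed home, 0.060 is the most; it stays where it is by friction (about 2 N moves it) and must keep its reading.
- gauge_c: Loose depth gauge, about 0.17 kg: blue block 64 (x) by 28 (y) by 26 mm high, white scale window on top; from its aluminium-banded +x end a steel rod (8 mm thick, axis 14 mm up) with a yellow button (14 mm across, 6 long) points to +x. The four look alike but for the plunger: this has the third (36 to 40 mm). Origin: centre of the block's underside; z up.
- plunger_c (a joint): How far the plunger of gauge_c is drawn out (m): the gap between block and yellow button. 0 is pushed home, 0.060 is the most; it stays where it is by friction (about 2 N moves it) and must keep its reading.
- gauge_d: Loose depth gauge, about 0.17 kg: blue block 64 (x) by 28 (y) by 26 mm high, white scale window on top; from its aluminium-banded +x end a steel rod (8 mm thick, axis 14 mm up) with a yellow button (14 mm across, 6 long) points to +x. The four look alike but for the plunger: this has the longest plunger (50 to 54 mm). Origin: centre of the block's underside; z up.
- plunger_d (a joint): How far the plunger of gauge_d is drawn out (m): the gap between block and yellow button. 0 is pushed home, 0.060 is the most; it stays where it is by friction (about 2 N moves it) and must keep its reading.
- board: Fixed dark plate, 160 (x) by 370 mm (y), 6 mm thick, with a row of four white outlines, each 84 (x) by 48 mm (y). Origin: underside, middle of the row; x along the outlines' length, y along the row. Outlines centred at x = 0, y = -99, -33, +33, +99 mm; top at z = 6 mm; the plate spans x = -60 to +100 mm.
- red_stop: Fixed red bar 50 mm (x) by 18 mm (y), 16 mm high, on the plate just beyond one end of the row, at board y = +168 or -168 mm; a grey bar of the same shape is at the other end. It marks the end where the shortest reading goes. Origin: centre of its underside.
Mind the look-alikes: they are no part of the job. Leave any turquoise look-alike of the gauge_c alone. Leave any brown or pink look-alike of the gauge_a alone.

How it is judged:
By the outcome, as a careful person would: the job done as asked, in the order asked, and still so for the second after the job is handed in, with the robot touching nothing.
It also fails if it takes over 90 s, if anything falls off the work surface, if the arm or the gripper's body presses on something with over 40 N, if the wrist force passes 120 N, or if a joint passes its speed limit or range.

### The arm

A 7-joint arm with a two-finger parallel gripper is mounted at the origin on the work surface. World frame = base frame: x ahead of the robot, y to its left, z up, the work surface at z = 0. Lengths are in m, angles in rad, forces in N, time in s.
With the tool pointing down it reaches from about 0.425 to 0.925 m from the base axis. Payload 6.8 kg.
Tool frame: the origin (TCP) lies on the centre line of the jaws, within the pads' length; the fingertips stand 14 mm ahead of it and the grasp point (between the pads) lies 5 mm behind it; z points along the fingers, y is the line along which they close (so a half turn about z gives the same grasp; the last joint's range is limited). The gripper opens to 85 mm and grips with 20 to 120 N. Pads are 22 mm wide; open, the fingers measure 114 mm over their backs; the gripper's body (76 mm by 85 mm) begins 54 mm behind the grasp point. The pads swing forward as they close: fully open they stand 13 mm farther back than shut.
Start: joints at [-1.405, 0.477, 0.022, 1.555, -0.011, 1.109, -0.083], TCP at [0.183, 0.65, 0.245] pointing down, gripper open.
Joint ranges: [-2.96, 2.96], [-0.34, 2.1], [-1.41, 1.46], [0.24, 2.44], [-1.37, 4.51], [0.17, 1.92], [-2.96, 2.96]. Speed limits (rad/s): [2.39, 2.39, 3.14, 3.14, 3.14, 3.14, 3.14].

### API

Orientations are given as a unit quaternion [w, x, y, z].
In Python, from station import bot gives the robot as it stands. The module is installed in compiled form; this text tells all that it offers.
- The arm moves only by the tool drive_tool, never from a script. Its argument "commands" is a list of rows, each an object with "hand": the opening, from 0 (shut) to 1 (fully open); "translation": the shift along the world's x, y, z in mm, a list of three; "angular": the turn, a rotation vector about the world's x, y, z in rad, a list of three. In form: [{"hand": hand, "translation": [tx, ty, tz], "angular": [ax, ay, az]}, ...]. A call has 1 to 12 rows; each row is the pose to reach, as a shift and turn from the pose commanded when the call began; what a row does not reach only later rows make up. A row lasts 1/8 s, in which the tool goes at most 62.5 mm and 10.7 degrees, less where a joint would pass 70% of its speed; a pose out of reach is approached as far as the arm can. A call with a gripper value outside its range is refused whole. The fingers move at their own pace and stop on an object; "force" is the grip in N (left out, the last holds). Time passes only in rows, so rows that repeat a pose let the fingers close. It gives the time, the measured TCP pose, the force, the opening and the grip force at its end, in the units of the state.
- bot.get_obs(): the state, without advancing time (a new reading comes with each control period).
- bot.read_camera(name): name is "scene" or "top" or "wrist"; returns the picture (384x512x3 uint8, red, green, blue); there is no depth.
- bot.camera_model(name): a dict with "fx", "fy", "cx", "cy" (pixels), "view" (4x4, takes a point from world to camera coordinates). Camera axes: x right, y up, looking along -z (the intrinsics and any distortion apply to the point x, -y, -z); pixel columns grow to the right and rows downward; lengths in m; the calibration is good to about 2 mm. The wrist camera is an equidistant fisheye: a pixel r from the principal point sees the ray r / f radians off the axis. A picture is of the moment at which its call begins: read the wrist's pose just before it. camera_model takes no time and is no camera call; for the wrist camera it gives the pose at the moment of the call.
- bot.hand_in(): hands the job in; it is judged then, once.
Trained networks look in the newest picture that a camera, given by its name, has taken for a name from the list of things; names that differ only in an ending like _2 or _b are one class to them, and where a whole thing is asked for, a point or a joint stands for the part that bears it (a point fixed in the world has none). Each returns a list of dicts, best first, with "score" (0 to 1); they miss things now and then, are a little off and sometimes report something else, mostly with a low value. They report only what shows in the picture. A call takes as long as a camera call. They do not tell look-alikes from the thing itself.
- bot.find_in(camera, query): "position" ([column, row] in pixels, amid what is visible of it).
- bot.outline_of(camera, query): "pixels" (384x512 bool, what is visible of it) and "position" ([column, row] in pixels, amid what is visible of it).
The state is a dict: "t": time; "q": joint angles; "joint_vel": joint speeds; "joint_torque": joint torques, N m; "eef_pos": TCP position; "tool_rot": TCP orientation; "contact_force": force on the tool from outside, world axes, zero at the start; "torque": the same for the moment, N m; "gripper_width": opening from 0.0 (shut) to 1.0 (fully open); "grasp_force": force on a finger pad.
Only numpy, scipy, OpenCV 4.12 (cv2) and the standard library are available. Lean on these libraries where they do the work, as an engineer would, in place of code of your own. Each camera call takes 0.05 s, during which the arm holds its last target. There are 200 camera calls.

## Working session

There is one attempt and no reset: what is moved stays moved. The work goes in short steps, Python scripts to look and compute and a tool call to move; the robot and the scene stay as the last step left them, time stands still between calls to the robot, and variables do not carry over. Pictures are saved under pics/ and viewed, at most 14 in all, crops included, and the job is handed in when it is done.

Besides the shell and the picture viewer there is one more tool, called after "Call:" by a JSON object that holds its "method" and its "body", one argument or row to a line. drive_tool: Moves the arm, as the interface text tells. Its arguments: {"type":"object","properties":{"commands":{"type":"array","items":{"type":"object","properties":{"hand":{"type":"number"},"translation":{"type":"array","items":{"type":"number"}},"angular":{"type":"array","items":{"type":"number"}}}}},"force":{"type":"number"}},"required":["commands"]}

```bash
mkdir -p pics; cat > h.py <<'E'
import numpy as np,cv2
from station import bot
def shot(cam,name):
    im=bot.read_camera(cam); cv2.imwrite(f'pics/{name}.png',im[:,:,::-1]); return im
def ray(cam,uv,m=None):
    m=m or bot.camera_model(cam); V=np.array(m['view'])
    a=(uv[0]-m['cx'])/m['fx']; b=(uv[1]-m['cy'])/m['fy']
    if cam=='wrist':
        r=np.hypot(a,b); s=np.sin(r)/max(r,1e-9); d=np.array([a*s,-b*s,-np.cos(r)])
    else: d=np.array([a,-b,-1])
    R=V[:3,:3]; return -R.T@V[:3,3], R.T@d
def at(cam,uv,z,m=None):
    o,d=ray(cam,uv,m); return o+d*(z-o[2])/d[2]
E
python3 - <<'E'
from h import *
for c in ['top','scene']:
    shot(c,c+'0'); m=bot.camera_model(c); print(c,{k:v for k,v in m.items()}, -np.array(m['view'])[:3,:3].T@np.array(m['view'])[:3,3])
print(bot.get_obs())
for q in ['gauge_a','board','red_stop','plunger_a']:
    print(q,[(round(r['score'],2),np.round(r['position']).tolist()) for r in bot.find_in('top',q)])
E
```

```text
top {'fx': 431.08294358592383, 'fy': 431.08294358592383, 'cx': 248.01284999881355, 'cy': 187.12655601238785, 'view': array([[-0.01602704, -0.99982072, -0.01008272,  0.03914839],
       [ 0.98760689, -0.01740424,  0.1559799 , -0.50007721],
       [-0.15612742, -0.00745786,  0.98770877, -0.80064188],
       [ 0.        ,  0.        ,  0.        ,  1.        ]])} [0.36950498 0.02446683 0.86919772]
scene {'fx': 382.54811025420776, 'fy': 382.54811025420776, 'cx': 253.37165020090424, 'cy': 187.35955621920482, 'view': array([[ 0.59264997,  0.80544388,  0.00511553, -0.33259853],
       [-0.4954151 ,  0.35950678,  0.79077099,  0.19028841],
       [ 0.63508259, -0.47118471,  0.61209074, -1.11194631],
       [ 0.        ,  0.        ,  0.        ,  1.        ]])} [ 0.997564   -0.32445263  0.5318389 ]
{'t': 0.1, 'q': array([-1.40509482,  0.47770025,  0.02233749,  1.55635342, -0.01150033,
        1.109276  , -0.08311156]), 'joint_vel': array([ 0.00052739, -0.00099623,  0.00109986, -0.00233971, -0.00062884,
       -0.00109029,  0.00106955]), 'joint_torque': array([ 4.30620887e-03, -5.97766578e+01,  1.61335699e+00, -2.81955224e+01,
        1.27759666e-02,  5.07071265e-03, -4.37924641e-06]), 'eef_pos': array([0.18238442, 0.64936892, 0.24443398]), 'tool_rot': array([-5.32814843e-05,  1.36467094e-01,  9.90644278e-01, -8.02707170e-04]), 'contact_force': array([ 0.07685869, -0.76962355, -0.59530324]), 'torque': array([0.00748579, 0.08679946, 0.03107938]), 'grasp_force': 0.0, 'gripper_width': 0.9995068060168443}
gauge_a [(0.94, [291.0, 274.0]), (0.74, [305.0, 213.0]), (0.74, [230.0, 268.0]), (0.74, [110.0, 258.0]), (0.7, [155.0, 213.0]), (0.7, [238.0, 210.0]), (0.63, [361.0, 207.0]), (0.62, [171.0, 270.0])]
board [(0.61, [242.0, 114.0])]
red_stop [(0.64, [322.0, 132.0])]
plunger_a [(0.53, [350.0, 178.0]), (0.5, [320.0, 190.0])]
```

View pics/top0.png

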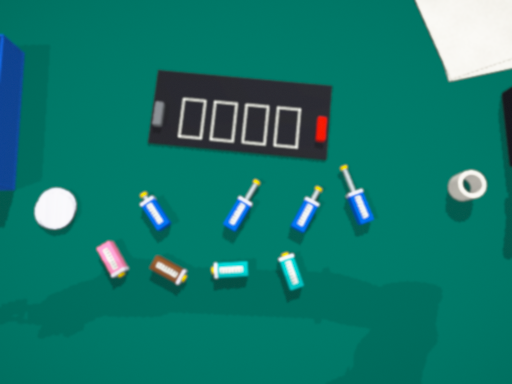

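View pics/scene0.png

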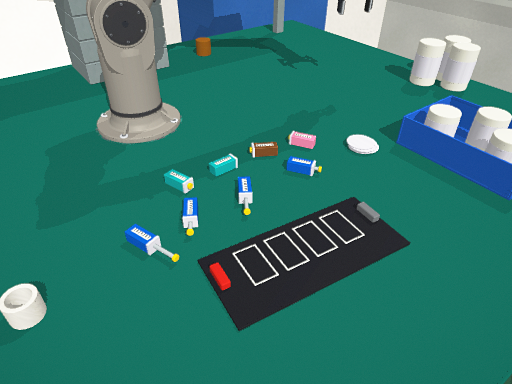

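```bash
cat > m.py <<'E'
from h import *
im=cv2.imread('pics/top0.png'); hsv=cv2.cvtColor(im,cv2.COLOR_BGR2HSV)
def comps(lo,hi,amin):
    m=cv2.inRange(hsv,lo,hi); m[:, :60]=0; m[:,420:]=0
    n,l,s,c=cv2.connectedComponentsWithStats(m)
    return [(c[i],np.argwhere(l==i)[:,::-1]) for i in range(1,n) if s[i,4]>=amin]
yel=[c for c,_ in comps((20,150,120),(35,255,255),6)]
for c,p in comps((105,150,80),(125,255,255),60):
    h=cv2.convexHull(p.astype(np.float32)); r=cv2.minAreaRect(h)
    P=at('top',r[0],.024); y=min(yel,key=lambda y:np.hypot(*(y-c))); Y=at('top',y,.014)
    d=Y-P; print('blue px',np.round(c),'ctr',np.round(P*1e3),'btn',np.round(y),np.round(Y*1e3),'d',round(np.hypot(*d[:2])*1e3,1),'yaw',round(np.arctan2(d[1],d[0]),3), 'size',r[1])
for n,(lo,hi) in dict(red=((0,180,100),(8,255,255)),).items():
    for c,p in comps(lo,hi,30): print(n,np.round(c),np.round(at('top',c,.02)*1e3))
w=cv2.inRange(hsv,(0,0,100),(180,80,255)); w[:85]=0;w[150:]=0;w[:,:172]=0;w[:,310:]=0
cs,hh=cv2.findContours(w,cv2.RETR_EXTERNAL,cv2.CHAIN_APPROX_NONE); C=[]
for c in cs:
    if cv2.contourArea(c)<300: continue
    r=cv2.minAreaRect(c); b=np.array([at('top',q,.006)*1e3 for q in cv2.boxPoints(r)]); C.append(b.mean(0)); 
    print('outline',np.round(r[0]),np.round(b.mean(0),1),np.round(np.linalg.norm(b[0]-b[1])),np.round(np.linalg.norm(b[1]-b[2])))
C=np.array(sorted(C,key=lambda v:v[1])); d=C[-1]-C[0]; print('row dir yaw', np.arctan2(-d[0],d[1]),np.linalg.norm(d), C.mean(0))
v=cv2.resize(im[150:300,80:400],None,fx=2.5,fy=2.5,interpolation=3); cv2.imwrite('pics/crop0.png',v)
E
python3 m.py
```

```text
blue px [360. 210.] ctr [ 457. -189.   24.] btn [343. 167.] [ 543. -162.   14.] d 89.5 yaw 0.306 size (28.9864501953125, 15.776369094848633)
blue px [157. 216.] ctr [452. 213.  24.] btn [143. 194.] [495. 242.  14.] d 52.0 yaw 0.592 size (29.636611938476562, 14.862804412841797)
blue px [236. 217.] ctr [448.  55.  24.] btn [256. 182.] [516.  14.  14.] d 79.3 yaw -0.537 size (13.891385078430176, 28.81175994873047)
blue px [303. 217.] ctr [444. -78.  24.] btn [318. 188.] [ 500. -110.   14.] d 65.1 yaw -0.52 size (14.455185890197754, 29.218748092651367)
red [321. 129.] [ 622. -119.   20.]
outline [287. 127.] [631.  -51.2   6. ] 90.0 54.0
outline [255. 124.] [638.6  14.3   6. ] 90.0 54.0
outline [223. 121.] [646.3  80.    6. ] 90.0 55.0
outline [192. 118.] [653.7 145.8   6. ] 90.0 54.0
row dir yaw -0.11460700689748449 198.31875714855843 [642.39433511  47.25285251   6.        ]
```

View pics/crop0.png

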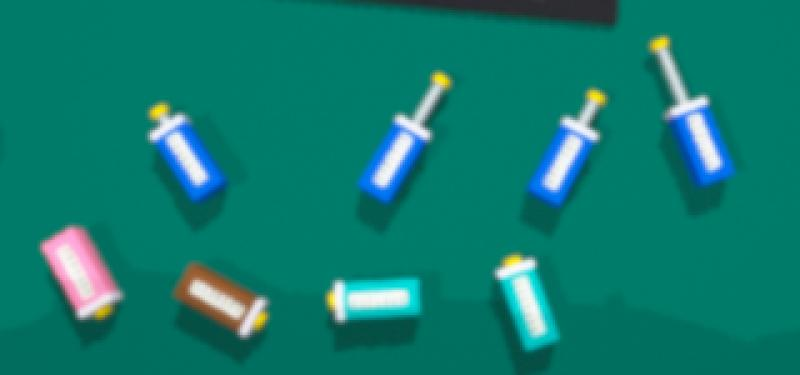

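Call:
{"method": "drive_tool", "body": {
  "commands": [
    {"hand": 0.6,"translation": [274,-432,-100],"angular": [0,0,0.836]},
    {"hand": 0.6,"translation": [274,-432,-100],"angular": [0,0,0.836]},
    {"hand": 0.6,"translation": [274,-432,-100],"angular": [0,0,0.836]},
    {"hand": 0.6,"translation": [274,-432,-100],"angular": [0,0,0.836]},
    {"hand": 0.6,"translation": [274,-432,-100],"angular": [0,0,0.836]},
    {"hand": 0.6,"translation": [274,-432,-100],"angular": [0,0,0.836]},
    {"hand": 0.6,"translation": [274,-432,-100],"angular": [0,0,0.836]},
    {"hand": 0.6,"translation": [274,-432,-100],"angular": [0,0,0.836]},
    {"hand": 0.6,"translation": [274,-432,-100],"angular": [0,0,0.836]},
    {"hand": 0.6,"translation": [274,-432,-100],"angular": [0,0,0.836]},
    {"hand": 0.6,"translation": [274,-432,-100],"angular": [0,0,0.836]},
    {"hand": 0.6,"translation": [274,-432,-100],"angular": [0,0,0.836]}
  ],
  "force": 40
}}

```text
t: 1.8
eef_pos: [0.4559, 0.2195, 0.1456]
tool_rot: [0.0, -0.279, 0.96, 0.0]
contact_force: [0.5, -0.9, 0.8]
gripper_width: 0.603
grasp_force: 0.0
```

```bash
cat > w.py <<'E'
from h import *
import sys
m=bot.camera_model('wrist'); o=bot.get_obs(); im=shot('wrist',sys.argv[1])[:,:,::-1].copy()
hsv=cv2.cvtColor(im,cv2.COLOR_BGR2HSV)
def ctr(mask,z,amin):
    n,l,s,c=cv2.connectedComponentsWithStats(mask); out=[]
    for i in range(1,n):
        if s[i,4]<amin: continue
        p=np.argwhere(l==i)[:,::-1].astype(float)
        P=np.array([at('wrist',q,z,m)[:2]*1e3 for q in p]); out.append((c[i],P))
    return out
e=o['eef_pos']*1e3; print('tcp',np.round(e,1))
for nm,lo,hi,z,am in [('blue',(105,150,60),(125,255,255),.026,150),('yel',(20,150,100),(35,255,255),.014,30)]:
    for c,P in ctr(cv2.inRange(hsv,lo,hi),z,am):
        r=cv2.minAreaRect(P.astype(np.float32)); b=cv2.boxPoints(r); k=max([b[1]-b[0],b[2]-b[1]],key=np.linalg.norm); a=np.arctan(k[1]/k[0]) 
        if np.hypot(*(np.array(r[0])-e[:2]))<130: print(nm,np.round(c),np.round(r[0],1),np.round(r[1],1),'yaw',round(a,3))
E
python3 w.py wa
```

```text
tcp [455.9 219.5 145.6]
blue [252. 173.] [452.2 213.2] [61.3 27.3] yaw 0.576
yel [254. 226.] [494.3 241.1] [ 8.3 12.3] yaw -1.005
```

View pics/wa.png

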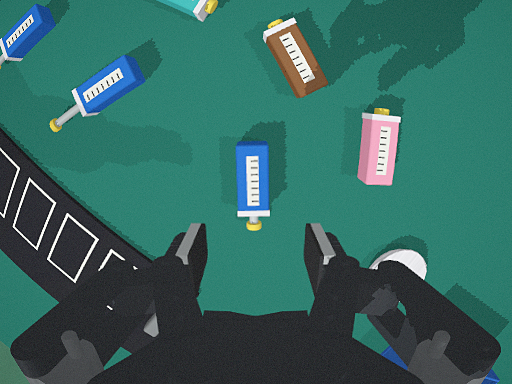

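Call:
{"method": "drive_tool", "body": {
  "commands": [
    {"hand": 0.6,"translation": [-1,-3,-60],"angular": [0,0,0]},
    {"hand": 0.6,"translation": [-1,-3,-105],"angular": [0,0,0]},
    {"hand": 0.6,"translation": [-1,-3,-126],"angular": [0,0,0]},
    {"hand": 0.6,"translation": [-1,-3,-126],"angular": [0,0,0]},
    {"hand": 0.2,"translation": [-1,-3,-126],"angular": [0,0,0]},
    {"hand": 0.2,"translation": [-1,-3,-126],"angular": [0,0,0]},
    {"hand": 0.2,"translation": [-1,-3,-126],"angular": [0,0,0]},
    {"hand": 0.2,"translation": [-1,-3,-126],"angular": [0,0,0]},
    {"hand": 0.2,"translation": [-1,-3,-126],"angular": [0,0,0]}
  ],
  "force": 40
}}

```text
t: 2.98
eef_pos: [0.4564, 0.2156, 0.0206]
tool_rot: [0.001, -0.277, 0.961, 0.0]
contact_force: [-1.6, 0.8, 7.7]
gripper_width: 0.319
grasp_force: 41.4
```

Call:
{"method": "drive_tool", "body": {
  "commands": [
    {"hand": 0.2,"translation": [0,0,40],"angular": [0,0,0]},
    {"hand": 0.2,"translation": [20,-30,80],"angular": [0,0,-0.05]},
    {"hand": 0.2,"translation": [50,-76,80],"angular": [0,0,-0.2]},
    {"hand": 0.2,"translation": [80,-122,80],"angular": [0,0,-0.35]},
    {"hand": 0.2,"translation": [110,-168,80],"angular": [0,0,-0.5]},
    {"hand": 0.2,"translation": [140,-214,80],"angular": [0,0,-0.6]},
    {"hand": 0.2,"translation": [165,-252,80],"angular": [0,0,-0.676]},
    {"hand": 0.2,"translation": [175,-267,70],"angular": [0,0,-0.676]},
    {"hand": 0.2,"translation": [175,-267,40],"angular": [0,0,-0.676]},
    {"hand": 0.2,"translation": [175,-267,25],"angular": [0,0,-0.676]},
    {"hand": 0.2,"translation": [175,-267,25],"angular": [0,0,-0.676]},
    {"hand": 0.2,"translation": [175,-267,25],"angular": [0,0,-0.676]}
  ]
}}

```text
t: 4.47
eef_pos: [0.6309, -0.0516, 0.0451]
tool_rot: [0.0, 0.056, 0.998, 0.0]
contact_force: [-0.1, -0.8, -0.8]
gripper_width: 0.317
grasp_force: 40.2
```

```bash
python3 w.py wa2
```

```text
tcp [630.9 -51.6  45.1]
blue [255. 230.] [637.  -52.8] [33.1 77. ] yaw -0.107
yel [255. 311.] [695.7 -59.2] [15.6  7.3] yaw 1.458
```

View pics/wa2.png

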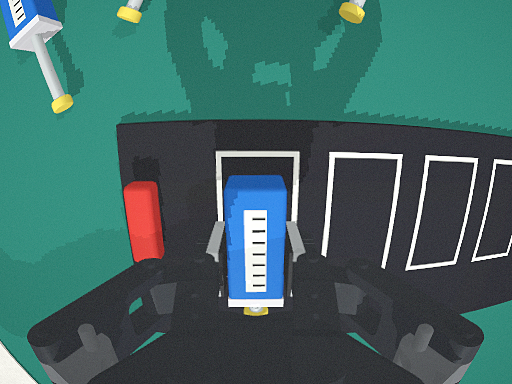

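Call:
{"method": "drive_tool", "body": {
  "commands": [
    {"hand": 0.2,"translation": [0,0,-10],"angular": [0,0,0]},
    {"hand": 0.2,"translation": [0,0,-18],"angular": [0,0,0]},
    {"hand": 0.2,"translation": [0,0,-18],"angular": [0,0,0]},
    {"hand": 0.5,"translation": [0,0,-18],"angular": [0,0,0]},
    {"hand": 0.5,"translation": [0,0,-18],"angular": [0,0,0]},
    {"hand": 0.5,"translation": [0,0,-18],"angular": [0,0,0]},
    {"hand": 0.5,"translation": [0,0,40],"angular": [0,0,0]},
    {"hand": 0.5,"translation": [-10,0,70],"angular": [0,0,0]},
    {"hand": 0.5,"translation": [-60,-10,80],"angular": [0,0,0]},
    {"hand": 0.5,"translation": [-110,-20,80],"angular": [0,0,0]},
    {"hand": 0.5,"translation": [-150,-25,80],"angular": [0,0,0]},
    {"hand": 0.6,"translation": [-182,-29,90],"angular": [0,0,-0.2]}
  ]
}}

```text
t: 6.02
eef_pos: [0.4461, -0.0815, 0.134]
tool_rot: [-0.001, 0.152, 0.988, 0.0]
contact_force: [0.3, -0.3, -0.3]
gripper_width: 0.601
grasp_force: 0.0
```

```bash
python3 w.py wb; sed -i "s/'pics\/top0.png'/__import__('sys').argv[1]/" m.py; python3 -c "
from h import *; shot('top','top1')"; python3 m.py pics/top1.png
```

```text
tcp [446.1 -81.5 134. ]
blue [260. 180.] [444.2 -77.4] [27.6 61.4] yaw -0.522
blue [149. 224.] [ 454.3 -185. ] [52.6 39. ] yaw 0.337
yel [278.  85.] [371.5 -38.7] [ 5.2 13.5] yaw -1.236
yel [373. 222.] [515.7  13.7] [15.3  7.2] yaw 0.855
yel [244. 246.] [ 500.3 -109.4] [13.3  9.5] yaw 1.047
yel [210. 293.] [ 542.8 -161.4] [ 8.5 15.8] yaw -1.139
blue px [287. 129.] ctr [624. -51.  24.] btn [290. 103.] [680. -59.  14.] d 56.3 yaw -0.133 size (15.529504776000977, 30.726831436157227)
blue px [236. 217.] ctr [448.  55.  24.] btn [256. 182.] [516.  14.  14.] d 79.3 yaw -0.537 size (13.891385078430176, 28.81175994873047)
blue px [299. 223.] ctr [433. -72.  24.] btn [284. 254.] [371. -38.  14.] d 70.4 yaw 2.641 size (14.758047103881836, 16.994115829467773)
red [320. 123.] [ 633. -119.   20.]
outline [287. 126.] [632.3 -51.3   6. ] 92.0 54.0
outline [255. 124.] [638.7  14.3   6. ] 90.0 54.0
outline [223. 121.] [646.3  80.    6. ] 90.0 55.0
outline [192. 118.] [653.8 145.7   6. ] 91.0 54.0
row dir yaw -0.10837873002050415 198.1583810467234 [642.77406905  47.21436923   6.        ]
```

Call:
{"method": "drive_tool", "body": {
  "commands": [
    {"hand": 0.6,"translation": [-1,1.5,-30],"angular": [0,0,-0.17]},
    {"hand": 0.6,"translation": [-1,1.5,-60],"angular": [0,0,-0.215]},
    {"hand": 0.6,"translation": [-1,1.5,-95],"angular": [0,0,-0.215]},
    {"hand": 0.6,"translation": [-1,1.5,-113],"angular": [0,0,-0.215]},
    {"hand": 0.6,"translation": [-1,1.5,-113],"angular": [0,0,-0.215]},
    {"hand": 0.2,"translation": [-1,1.5,-113],"angular": [0,0,-0.215]},
    {"hand": 0.2,"translation": [-1,1.5,-113],"angular": [0,0,-0.215]},
    {"hand": 0.2,"translation": [-1,1.5,-113],"angular": [0,0,-0.215]},
    {"hand": 0.2,"translation": [-1,1.5,-113],"angular": [0,0,-0.215]},
    {"hand": 0.2,"translation": [-1,1.5,-113],"angular": [0,0,-0.215]}
  ],
  "force": 40
}}

```text
t: 7.38
eef_pos: [0.4484, -0.0797, 0.0222]
tool_rot: [0.001, 0.255, 0.967, 0.0]
contact_force: [-0.5, -0.2, 7.9]
gripper_width: 0.32
grasp_force: 40.6
```

Call:
{"method": "drive_tool", "body": {
  "commands": [
    {"hand": 0.2,"translation": [0,0,40],"angular": [0,0,0]},
    {"hand": 0.2,"translation": [20,10,80],"angular": [0,0,0.05]},
    {"hand": 0.2,"translation": [65,32,80],"angular": [0,0,0.15]},
    {"hand": 0.2,"translation": [110,54,80],"angular": [0,0,0.28]},
    {"hand": 0.2,"translation": [150,74,80],"angular": [0,0,0.38]},
    {"hand": 0.2,"translation": [180,89,80],"angular": [0,0,0.401]},
    {"hand": 0.2,"translation": [190,94,60],"angular": [0,0,0.401]},
    {"hand": 0.2,"translation": [190,94,30],"angular": [0,0,0.401]},
    {"hand": 0.2,"translation": [190,94,20],"angular": [0,0,0.401]},
    {"hand": 0.2,"translation": [190,94,20],"angular": [0,0,0.401]}
  ]
}}

```text
t: 8.62
eef_pos: [0.6367, 0.0142, 0.0409]
tool_rot: [-0.001, 0.058, 0.998, -0.0]
contact_force: [-0.5, -0.2, -1.0]
gripper_width: 0.315
grasp_force: 40.5
```

Call:
{"method": "drive_tool", "body": {
  "commands": [
    {"hand": 0.2,"translation": [0,0,-8],"angular": [0,0,0]},
    {"hand": 0.2,"translation": [0,0,-13],"angular": [0,0,0]},
    {"hand": 0.2,"translation": [0,0,-13],"angular": [0,0,0]},
    {"hand": 0.5,"translation": [0,0,-13],"angular": [0,0,0]},
    {"hand": 0.5,"translation": [0,0,-13],"angular": [0,0,0]},
    {"hand": 0.5,"translation": [0,0,-13],"angular": [0,0,0]},
    {"hand": 0.5,"translation": [0,0,40],"angular": [0,0,0]},
    {"hand": 0.5,"translation": [-10,2,80],"angular": [0,0,0]},
    {"hand": 0.5,"translation": [-60,15,90],"angular": [0,0,0]},
    {"hand": 0.5,"translation": [-110,25,90],"angular": [0,0,-0.15]},
    {"hand": 0.5,"translation": [-160,35,90],"angular": [0,0,-0.3]},
    {"hand": 0.6,"translation": [-187,40,90],"angular": [0,0,-0.4]}
  ]
}}

```text
t: 10.12
eef_pos: [0.4478, 0.0547, 0.1313]
tool_rot: [-0.001, 0.256, 0.967, 0.0]
contact_force: [-0.0, 0.4, 0.3]
gripper_width: 0.599
grasp_force: 0.0
```

```bash
python3 w.py wc
```

```text
tcp [447.8  54.7 131.3]
blue [257. 184.] [448.3  55.7] [27.6 62.1] yaw -0.553
yel [242.  48.] [343.4 101.7] [ 4.9 13.6] yaw -0.003
yel [124. 162.] [371.9 -37.8] [ 7.2 15. ] yaw -1.42
yel [253. 265.] [515.8  13.7] [12.4 10.1] yaw 1.053
```

Call:
{"method": "drive_tool", "body": {
  "commands": [
    {"hand": 0.6,"translation": [1.5,-1.2,-30],"angular": [0,0,-0.036]},
    {"hand": 0.6,"translation": [1.5,-1.2,-60],"angular": [0,0,-0.036]},
    {"hand": 0.6,"translation": [1.5,-1.2,-95],"angular": [0,0,-0.036]},
    {"hand": 0.6,"translation": [1.5,-1.2,-110],"angular": [0,0,-0.036]},
    {"hand": 0.6,"translation": [1.5,-1.2,-110],"angular": [0,0,-0.036]},
    {"hand": 0.2,"translation": [1.5,-1.2,-110],"angular": [0,0,-0.036]},
    {"hand": 0.2,"translation": [1.5,-1.2,-110],"angular": [0,0,-0.036]},
    {"hand": 0.2,"translation": [1.5,-1.2,-110],"angular": [0,0,-0.036]},
    {"hand": 0.2,"translation": [1.5,-1.2,-110],"angular": [0,0,-0.036]},
    {"hand": 0.2,"translation": [1.5,-1.2,-110],"angular": [0,0,-0.036]}
  ]
}}

```text
t: 11.42
eef_pos: [0.453, 0.0534, 0.0225]
tool_rot: [0.001, 0.272, 0.962, 0.001]
contact_force: [-0.5, -0.8, 7.6]
gripper_width: 0.316
grasp_force: 40.6
```

Call:
{"method": "drive_tool", "body": {
  "commands": [
    {"hand": 0.2,"translation": [0,0,40],"angular": [0,0,0]},
    {"hand": 0.2,"translation": [20,3,80],"angular": [0,0,0.05]},
    {"hand": 0.2,"translation": [65,9,80],"angular": [0,0,0.15]},
    {"hand": 0.2,"translation": [110,15,80],"angular": [0,0,0.28]},
    {"hand": 0.2,"translation": [150,21,80],"angular": [0,0,0.4]},
    {"hand": 0.2,"translation": [180,25,80],"angular": [0,0,0.437]},
    {"hand": 0.2,"translation": [193.5,26.6,60],"angular": [0,0,0.437]},
    {"hand": 0.2,"translation": [193.5,26.6,30],"angular": [0,0,0.437]},
    {"hand": 0.2,"translation": [193.5,26.6,20],"angular": [0,0,0.437]},
    {"hand": 0.2,"translation": [193.5,26.6,20],"angular": [0,0,0.437]}
  ]
}}

```text
t: 12.68
eef_pos: [0.6448, 0.0797, 0.041]
tool_rot: [-0.001, 0.057, 0.998, -0.0]
contact_force: [-0.2, 0.2, -2.5]
gripper_width: 0.319
grasp_force: 40.4
```

Call:
{"method": "drive_tool", "body": {
  "commands": [
    {"hand": 0.2,"translation": [0,0,-8],"angular": [0,0,0]},
    {"hand": 0.2,"translation": [0,0,-13],"angular": [0,0,0]},
    {"hand": 0.2,"translation": [0,0,-13],"angular": [0,0,0]},
    {"hand": 0.5,"translation": [0,0,-13],"angular": [0,0,0]},
    {"hand": 0.5,"translation": [0,0,-13],"angular": [0,0,0]},
    {"hand": 0.5,"translation": [0,0,-13],"angular": [0,0,0]},
    {"hand": 0.5,"translation": [0,0,40],"angular": [0,0,0]},
    {"hand": 0.5,"translation": [-10,-10,80],"angular": [0,0,0]},
    {"hand": 0.5,"translation": [-40,-60,90],"angular": [0,0,0]},
    {"hand": 0.5,"translation": [-70,-110,90],"angular": [0,0,0.1]},
    {"hand": 0.5,"translation": [-100,-160,90],"angular": [0,0,0.25]},
    {"hand": 0.6,"translation": [-130,-210,90],"angular": [0,0,0.4]}
  ]
}}

```text
t: 14.18
eef_pos: [0.5146, -0.1318, 0.1317]
tool_rot: [0.0, -0.145, 0.989, -0.0]
contact_force: [-0.3, -0.7, -0.1]
gripper_width: 0.597
grasp_force: 0.0
```

Call:
{"method": "drive_tool", "body": {
  "commands": [
    {"hand": 0.6,"translation": [-30,-40,0],"angular": [0,0,0.05]},
    {"hand": 0.6,"translation": [-55,-62,0],"angular": [0,0,0.05]},
    {"hand": 0.6,"translation": [-55,-62,0],"angular": [0,0,0.05]},
    {"hand": 0.6,"translation": [-55,-62,0],"angular": [0,0,0.05]}
  ]
}}

```text
t: 14.68
eef_pos: [0.4613, -0.1917, 0.1316]
tool_rot: [0.0, -0.167, 0.986, 0.0]
contact_force: [1.1, 0.6, 0.2]
gripper_width: 0.603
grasp_force: 0.0
```

```bash
python3 w.py wd
```

```text
tcp [ 461.3 -191.7  131.6]
blue [258. 180.] [ 457.7 -191.6] [61.2 27.4] yaw 0.336
yel [257. 272.] [ 542.3 -161.9] [10.4 12.5] yaw -1.241
```

Call:
{"method": "drive_tool", "body": {
  "commands": [
    {"hand": 0.6,"translation": [-0.7,1.4,-30],"angular": [0,0,0]},
    {"hand": 0.6,"translation": [-0.7,1.4,-60],"angular": [0,0,0]},
    {"hand": 0.6,"translation": [-0.7,1.4,-95],"angular": [0,0,0]},
    {"hand": 0.6,"translation": [-0.7,1.4,-110],"angular": [0,0,0]},
    {"hand": 0.6,"translation": [-0.7,1.4,-110],"angular": [0,0,0]},
    {"hand": 0.2,"translation": [-0.7,1.4,-110],"angular": [0,0,0]},
    {"hand": 0.2,"translation": [-0.7,1.4,-110],"angular": [0,0,0]},
    {"hand": 0.2,"translation": [-0.7,1.4,-110],"angular": [0,0,0]},
    {"hand": 0.2,"translation": [-0.7,1.4,-110],"angular": [0,0,0]},
    {"hand": 0.2,"translation": [-0.7,1.4,-110],"angular": [0,0,0]}
  ]
}}

```text
t: 15.98
eef_pos: [0.4608, -0.1911, 0.0225]
tool_rot: [0.001, -0.167, 0.986, -0.0]
contact_force: [-0.2, 0.5, 7.7]
gripper_width: 0.316
grasp_force: 41.2
```

Call:
{"method": "drive_tool", "body": {
  "commands": [
    {"hand": 0.2,"translation": [0,0,45],"angular": [0,0,0]},
    {"hand": 0.2,"translation": [0,20,90],"angular": [0,0,-0.05]},
    {"hand": 0.2,"translation": [15,65,100],"angular": [0,0,-0.1]},
    {"hand": 0.2,"translation": [40,110,100],"angular": [0,0,-0.15]},
    {"hand": 0.2,"translation": [65,155,100],"angular": [0,0,-0.2]},
    {"hand": 0.2,"translation": [90,200,100],"angular": [0,0,-0.25]},
    {"hand": 0.2,"translation": [120,245,100],"angular": [0,0,-0.3]},
    {"hand": 0.2,"translation": [150,290,100],"angular": [0,0,-0.4]},
    {"hand": 0.2,"translation": [180,325,90],"angular": [0,0,-0.45]},
    {"hand": 0.2,"translation": [193,337,60],"angular": [0,0,-0.45]},
    {"hand": 0.2,"translation": [193,337,25],"angular": [0,0,-0.45]},
    {"hand": 0.2,"translation": [193,337,20],"angular": [0,0,-0.45]}
  ]
}}

```text
t: 17.48
eef_pos: [0.6503, 0.1457, 0.0386]
tool_rot: [-0.003, 0.057, 0.998, -0.001]
contact_force: [-0.9, -1.0, -0.9]
gripper_width: 0.315
grasp_force: 40.4
```

Call:
{"method": "drive_tool", "body": {
  "commands": [
    {"hand": 0.2,"translation": [0,0,-5],"angular": [0,0,0]},
    {"hand": 0.2,"translation": [0,0,-13],"angular": [0,0,0]},
    {"hand": 0.2,"translation": [0,0,-13],"angular": [0,0,0]},
    {"hand": 0.5,"translation": [0,0,-13],"angular": [0,0,0]},
    {"hand": 0.5,"translation": [0,0,-13],"angular": [0,0,0]},
    {"hand": 0.5,"translation": [0,0,-13],"angular": [0,0,0]},
    {"hand": 0.5,"translation": [0,0,40],"angular": [0,0,0]},
    {"hand": 0.5,"translation": [-10,0,90],"angular": [0,0,0]},
    {"hand": 0.5,"translation": [-60,-40,130],"angular": [0,0,0]},
    {"hand": 0.5,"translation": [-100,-70,180],"angular": [0,0,0]},
    {"hand": 0.5,"translation": [-120,-90,200],"angular": [0,0,0]},
    {"hand": 0.5,"translation": [-120,-90,200],"angular": [0,0,0]}
  ]
}}

```text
t: 18.98
eef_pos: [0.5326, 0.0536, 0.2445]
tool_rot: [0.002, 0.059, 0.998, 0.001]
contact_force: [1.3, 0.6, -0.5]
gripper_width: 0.5
grasp_force: 0.0
```

```bash
python3 w.py wend; python3 -c "
from h import *
im=shot('scene','s2')[:,:,::-1]; cv2.imwrite('pics/s2c.png',cv2.resize(im[150:330,150:420],None,fx=2.9,fy=2.9,interpolation=3))"
```

```text
tcp [532.6  53.6 244.5]
blue [235. 236.] [631.3  14.7] [29.7 68.7] yaw -0.127
blue [284. 235.] [639.2  79.2] [30.1 68.9] yaw -0.112
```

View pics/wend.png

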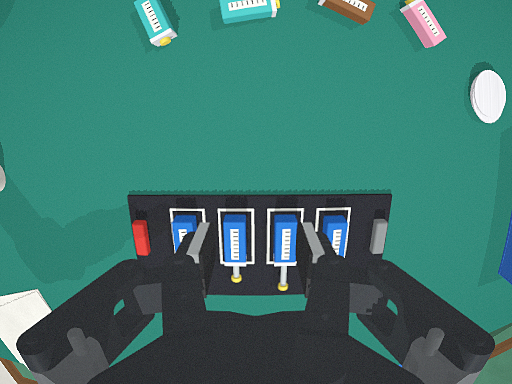

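View pics/s2c.png

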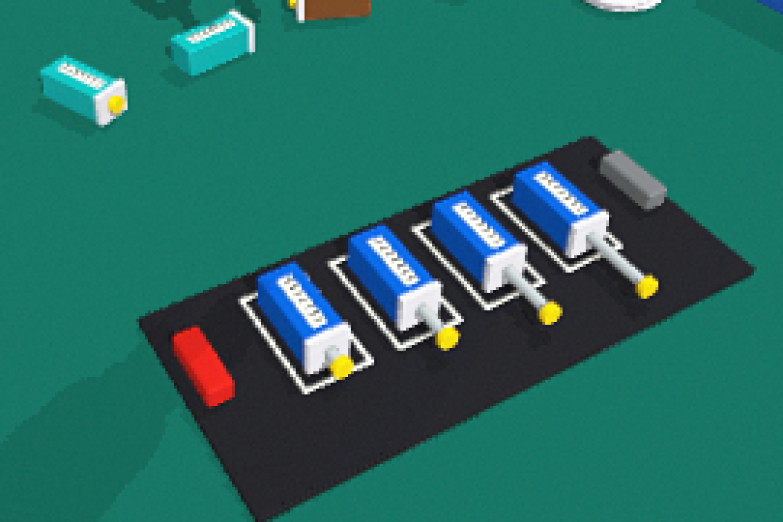

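Call:
{"method": "drive_tool", "body": {
  "commands": [
    {"hand": 0.5,"translation": [-50,60,0],"angular": [0,0,0]},
    {"hand": 0.5,"translation": [-60,120,0],"angular": [0,0,0]},
    {"hand": 0.5,"translation": [-70,180,0],"angular": [0,0,0]},
    {"hand": 0.5,"translation": [-90,240,0],"angular": [0,0,0]},
    {"hand": 0.5,"translation": [-120,300,0],"angular": [0,0,0]},
    {"hand": 0.5,"translation": [-150,360,0],"angular": [0,0,0]},
    {"hand": 0.5,"translation": [-150,400,0],"angular": [0,0,0]},
    {"hand": 0.5,"translation": [-150,400,0],"angular": [0,0,0]}
  ]
}}

```text
t: 20.08
eef_pos: [0.3788, 0.4625, 0.2393]
tool_rot: [-0.002, 0.052, 0.999, 0.0]
contact_force: [0.0, -0.4, -0.3]
gripper_width: 0.5
grasp_force: 0.0
```

```bash
python3 - <<'E'
from h import *
im=shot('top','top3')[:,:,::-1].copy(); m=bot.camera_model('top')
v=cv2.resize(im[60:170,140:340],None,fx=4,fy=4,interpolation=cv2.INTER_CUBIC)
V=np.array(m['view'])
def pr(p):
    c=V@np.r_[p,1]; return np.array([m['cx']+m['fx']*c[0]/-c[2], m['cy']-m['fy']*c[1]/-c[2]])
y=-.1146; ex=np.array([np.cos(y),np.sin(y)]); ey=np.array([-ex[1],ex[0]])
for c in [(.631,-.0512),(.6386,.0143),(.6463,.080),(.6537,.1458)]:
    for z in (.006,.032):
        P=[pr(np.r_[np.array(c)+a*.032*ex+b*.014*ey,z]) for a,b in((1,1),(1,-1),(-1,-1),(-1,1))]
        cv2.polylines(v,[np.round((np.array(P)+.5-[140,60])*4-.5).astype(int)],True,(0,255,255) if z>.01 else (0,0,255),1)
cv2.imwrite('pics/top3c.png',v)
E
```

```text
(no output)
```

View pics/top3c.png

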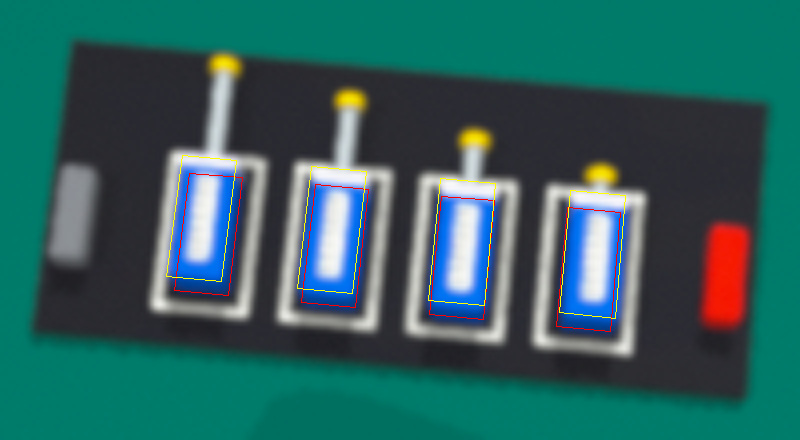

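The crop shows the four blue blocks aligned and inside their outlines. The buttons at about (600,175), (475,140), (350,100) and (225,65) step from shortest at the red bar to longest at the far end.

```bash
python3 -c "
from station import bot; print(bot.hand_in())"
```

```text
the job is handed in; nothing more can be done
None
```

The four depth gauges are laid on the board in order a, b, c, d, with the shortest next to the red bar. Each sits flat in its outline, scale window up and plunger untouched, and I handed the job in at about 20 s; no verdict came back.

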